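# Close up the microscope lamp house after loading its filter

### The arm

A 7-joint arm with a two-finger parallel gripper is mounted at the origin on the work surface. World frame = base frame: x ahead of the robot, y to its left, z up, the work surface at z = 0. Lengths are in m, angles in rad, forces in N, time in s.
With the tool pointing down it reaches from about 0.4 to 0.75 m from the base axis. Payload 19.5 kg.
Tool frame: the origin (TCP) lies midway between the tips of the shut fingers; the grasp point (between the pads) lies 19 mm behind it; z points along the fingers, y is the direction in which the jaws open and shut (so a half turn about z gives the same grasp; the last joint's range is limited). The gripper opens to 85 mm and grips with 20 to 120 N. Pads are 22 mm wide; open, the fingers measure 114 mm over their backs; the gripper's body (76 mm by 85 mm) begins 54 mm behind the grasp point. The pads swing forward as they close: fully open they stand 13 mm farther back than shut.
Start: joints at [-1.311, 0.707, -0.028, 1.485, 0.022, 0.951, -0.075], TCP at [0.171, 0.549, 0.231] pointing down, gripper open.
Joint ranges: [-2.71, 2.71], [-0.32, 2.16], [-1.57, 1.52], [0, 2.45], [-1.46, 4.6], [0, 2.02], [-2.83, 2.83]. Speed limits (rad/s): [1.89, 1.89, 2.57, 2.57, 3.01, 3.01, 3.01].

### API

Orientations are given as a unit quaternion [w, x, y, z].
In Python, from bench import telemetry, imaging, job gives the robot as it stands.
- The arm moves only by the tool apply_moves, never from a script. Its argument "plan" is text: rows parted by semicolons, each of 7 numbers parted by spaces: the shift along the tool's x, y, z in m, then the turn, a rotation vector about the tool's x, y, z in degrees, then the opening, from 0 (shut) to 1 (fully open). In form: dx dy dz ax ay az gripper; .... A call has 1 to 20 rows; each row is the pose to reach, as a shift and turn from the pose commanded when the call began, along the tool's axes at that moment; what a row does not reach only later rows make up. A row lasts 1/8 s, in which the tool goes at most 62.5 mm and 10.7 degrees, less where a joint would pass 70% of its speed; a pose out of reach is approached as far as the arm can. A call with a gripper value outside its range is refused whole. The fingers move at their own pace and stop on an object; "newtons" is the grip in N (left out, the last holds). Time passes only in rows, so rows that repeat a pose let the fingers close. It gives the time, the measured TCP pose, the force and the opening at its end, in the units of the state.
- telemetry.state(): the state, without advancing time (a new reading comes with each control period).
- imaging.grab_frame(name): name is "scene" or "top" or "wrist"; returns a dict with "color" (400x640x3 uint8, blue, green, red), "depth" (400x640 float32, m along the optical axis (not along the pixel's ray), 0 where there is no reading), "intrinsics" (3x3 intrinsics, pixels), "k1" (the pictures are not rectified: a ray, as slopes to the right and down, at radius r is drawn at 1 + k1 r^2 times it, then the intrinsics apply), "cam_to_world" (4x4, takes a point from camera to world coordinates). Camera axes: x right, y up, looking along -z (the intrinsics and any distortion apply to the point x, -y, -z); pixel columns grow to the right and rows downward; lengths in m; the calibration is good to about 2 mm. A picture is of the moment at which its call begins.
- job.finish_job(): hands the job in, once; it reports no verdict.
The state is a dict: "clock": time; "joints": joint angles; "dq": joint speeds; "effort": joint torques, N m; "ee_pos": TCP position; "ee_rot": TCP orientation; "force": force on the tool from outside, world axes, zero at the start; "wrist_torque": the same for the moment, N m; "finger_gap": finger opening in m.
Only numpy, scipy, OpenCV 4.12 (cv2) and the standard library are available. Lean on these libraries where they do the work, as an engineer would, in place of code of your own. Each camera call takes 0.05 s, during which the arm holds its last target.

### The job

The filter is loaded, so close up the microscope's lamp house: first push its filter drawer fully shut, then set the knurled lens cell, upright, over the pinned barrel on top and turn it until its hidden keyways drop over the pins. Press it fully home against the springy seat ring and finish while still holding it pressed home - do not let go, it would spring back up. Leave the other things on the bench where they are.

Things in the scene. Friction and masses are not known exactly. Their poses are not given: they have to be found in the camera images.
- cell_mid (a point): centre (half-way up, on the axis) of the loose lens cell, z towards its lens. Dark round part, 52 mm tall, about 0.19 kg, standing on the bench lens up. Its upper 20 mm is a solid knurled grip collar, 48 mm diameter, lens on top (grip it in the middle, 16 mm above this point); the lower 32 mm is a hollow black skirt, 57 mm diameter, open below.
- lens_cell: the same lens cell; origin at the centre of its lower rim. The skirt's bore is 35 mm wide and 32 mm deep. Four straight keyways, 11 mm wide, out to a radius of 24.5 mm, run the full length of the bore every 90 degrees, hidden from above.
- port (a point): on the upright axis of the port on the lamp house, 66 mm above the bench, level with the aluminium shoulder (64 mm diameter) on which the cell's lower rim stands when fully home (cell_mid then 26 mm above this point). x axis: from the drawer front to the back. The lamp house is a fixed white box, 120 mm front to back, 110 wide, 60 tall.
- pin_level (a point): point on the port's axis, 15 mm above port, level with the tops of the barrel's pins. The aluminium barrel is 30 mm in diameter and rises 13 mm above this point, its top 8 mm tapering to 20 mm diameter. Four radial pins, 5 mm wide and 5 mm high, reach a radius of 21 mm, every 90 degrees. The barrel stands at another angle each time; this point does not show it.
- lamp_house: the fixed lamp house, origin under its centre. The cell's rim first rests on the pins (pin_level), unless lucky. Turned under a light push of 3 to 8 N, either way, it meets the pins within 90 degrees; the keyways have 3 mm (8 degrees) of play to each side of a pin. It then goes down 10 mm freely to the seat ring and can no longer turn.
- seat_ring (a joint): sprung flat steel ring (43 mm diameter) round the foot of the barrel, m pressed down: 0 when up (top 5 mm above port), 0.005 when the cell is home on the shoulder. The spring pushes up with 3 N at 0, and 1 N more per mm, to 8 N at home: more than the cell weighs, so the cell rises again unless held down.
- drawer (a joint): how far the filter drawer is out, m: 0 is fully shut, 0.05 is the end of its travel. It slides out of the front of the lamp house, against the x axis of port, with about 2 N of friction, and stays where it is left.
- drawer_tab (a point): centre of the front face of the drawer's aluminium push tab (36 mm wide, 16 mm tall, 34 mm above the bench), which sticks 18 mm out of the drawer's grey front plate (80 x 34 mm); x axis as that of port, the push direction.
- eyepiece: bystander: plain black stepped eyepiece standing upright, 40 mm diameter, slim 30 mm foot, 74 mm tall; origin under its foot
- jar: bystander: small amber jar with white cap, 52 mm diameter, 55 mm tall; origin under its foot
- spool: bystander: grey-flanged wire spool, 60 mm diameter, 48 mm tall; origin under its foot
- screwdriver: bystander: black-handled screwdriver lying down, 150 mm long; origin on its long axis
- screw_tray: bystander: white divided tray 90 x 70 x 25 mm; origin under its middle
Not all that is in view belongs to the job. What is shaped like the lens_cell but red is not meant.

How it is judged:
By the outcome, as a careful person would: the job done as asked, in the order asked, and still so for the second after the job is handed in, while the arm keeps its last pose, push and grip.
It also fails if it takes over 59 s, if anything falls off the work surface, if the arm or the gripper's body presses on something with over 40 N, if the wrist force passes 120 N, or if a joint passes its speed limit or range.

## Working session

There is one attempt and no reset: what is moved stays moved. The work goes in short steps, Python scripts to look and compute and a tool call to move; the robot and the scene stay as the last step left them, time stands still between calls to the robot, and variables do not carry over. Pictures are saved under pics/ and viewed, and the job is handed in when it is done.

Besides the shell and the picture viewer there is one more tool, called after "Emit:" as name(argument=value, ...) on one line, values as JSON. apply_moves: Moves the arm, as the interface text tells. Its arguments: {"type":"object","properties":{"plan":{"type":"string"},"newtons":{"type":"number"}},"required":["plan"]}

```bash
mkdir -p pics; ls
cat > h.py <<'E'
import numpy as np, cv2
from bench import telemetry, imaging, job
def grab(n,tag=None):
    f=imaging.grab_frame(n)
    if tag: cv2.imwrite(f'pics/{tag}.png',f['color'])
    np.savez(f'{tag or n}.npz',**{k:np.asarray(v) for k,v in f.items()})
    return f
def ray(f,uv):
    K=np.asarray(f['intrinsics'],float);k1=float(f['k1']);T=np.asarray(f['cam_to_world'])
    uv=np.atleast_2d(np.asarray(uv,float))
    d=np.c_[(uv[:,0]-K[0,2])/K[0,0],(uv[:,1]-K[1,2])/K[1,1]]
    s=d.copy()
    for _ in range(20): s=d/(1+k1*(s**2).sum(1,keepdims=True))
    c=np.c_[s[:,0],-s[:,1],-np.ones(len(s))]
    return T[:3,3],c@T[:3,:3].T,
def plane(f,uv,z):
    o,d=ray(f,uv); return o+d*((z-o[2])/d[:,2])[:,None]
def deproj(f,uv):
    o,d=ray(f,uv); uv=np.atleast_2d(uv).astype(int)
    return o+d*np.asarray(f['depth'])[uv[:,1],uv[:,0]][:,None]
def cloud(f):
    h,w=f['depth'].shape; vv,uu=np.mgrid[:h,:w]
    return deproj(f,np.c_[uu.ravel(),vv.ravel()]).reshape(h,w,3)
def tri(f1,p1,f2,p2):
    o1,d1=ray(f1,p1);o2,d2=ray(f2,p2);d1=d1[0]/np.linalg.norm(d1);d2=d2[0]/np.linalg.norm(d2)
    A=np.c_[d1,-d2];t=np.linalg.lstsq(A,o2-o1,rcond=None)[0]
    a=o1+t[0]*d1;b=o2+t[1]*d2
    return (a+b)/2,np.linalg.norm(a-b)
def load(t):
    return dict(np.load(f'{t}.npz'))
E
python3 - <<'E'
from h import *
print(telemetry.state())
for n in('scene','top','wrist'):
    f=grab(n,n+'0'); print(n,f['intrinsics'],f['k1'],f['cam_to_world'])
E
```

```text
pics
{'clock': 0.0, 'joints': array([-1.31070563,  0.70705995, -0.02762643,  1.48496551,  0.02196012,
        0.95086108, -0.07547972]), 'dq': array([ 0.00101248,  0.00051354, -0.00078447,  0.00011629,  0.00282016,
       -0.00097259, -0.00242171]), 'effort': array([ 3.94706440e-04, -8.83190918e+01,  1.23487193e+00, -2.36169165e+01,
        1.69958750e-02,  6.34575510e-03,  6.14614194e-06]), 'ee_pos': array([0.1708229 , 0.54879315, 0.23085996]), 'ee_rot': array([-7.93247805e-05,  1.50321485e-01,  9.88637044e-01, -4.90525148e-04]), 'force': array([0.43639302, 0.96280524, 0.46702632]), 'wrist_torque': array([-0.0292806 ,  0.00916571, -0.04605011]), 'finger_gap': 0.08531079307937899}
scene [[428.1698109    0.         321.23327916]
 [  0.         428.1698109  203.40411878]
 [  0.           0.           1.        ]] 0.039259183761054126 [[ 3.36640121e-01 -6.85805881e-01  6.45247025e-01  1.27645451e+00]
 [ 9.41633274e-01  2.44849183e-01 -2.31031719e-01 -2.69077008e-01]
 [ 4.54704980e-04  6.85360614e-01  7.28203695e-01  8.24792562e-01]
 [ 0.00000000e+00  0.00000000e+00  0.00000000e+00  1.00000000e+00]]
top [[376.28330605   0.         314.79115016]
 [  0.         376.28330605 201.53002233]
 [  0.           0.           1.        ]] -0.004510480489963845 [[-0.00567533  0.99764279 -0.06838611  0.55263707]
 [-0.99954567 -0.00768396 -0.02914475 -0.03428213]
 [-0.02960152  0.06818963  0.99723313  1.05930744]
 [ 0.          0.          0.          1.        ]]
wrist [[280.45047808   0.         318.68604171]
 [  0.         280.45047808 197.77537436]
 [  0.           0.           1.        ]] -0.04945438947945614 [[ 2.97596559e-01 -9.10397431e-01 -2.87424435e-01  9.56929879e-02]
 [ 9.54691313e-01  2.83509668e-01  9.04807429e-02  5.71406426e-01]
 [-8.85829938e-04 -3.01328369e-01  9.53520021e-01  3.73877421e-01]
 [ 0.00000000e+00  0.00000000e+00  0.00000000e+00  1.00000000e+00]]
```

View pics/scene0.png

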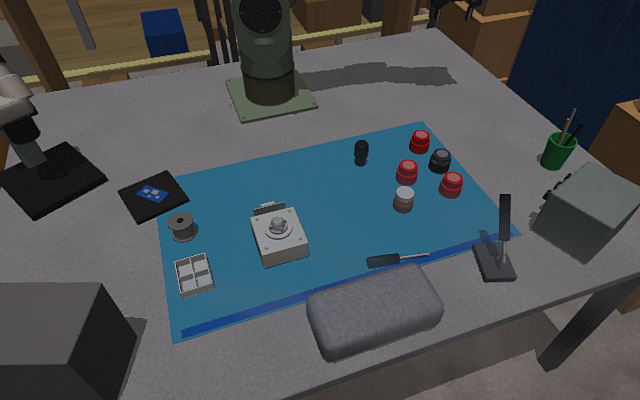

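View pics/top0.png

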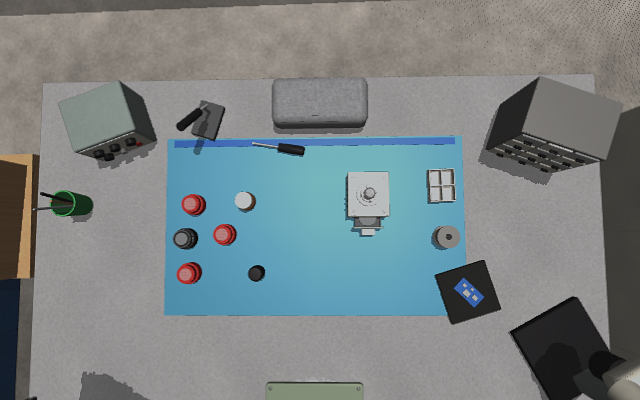

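View pics/wrist0.png

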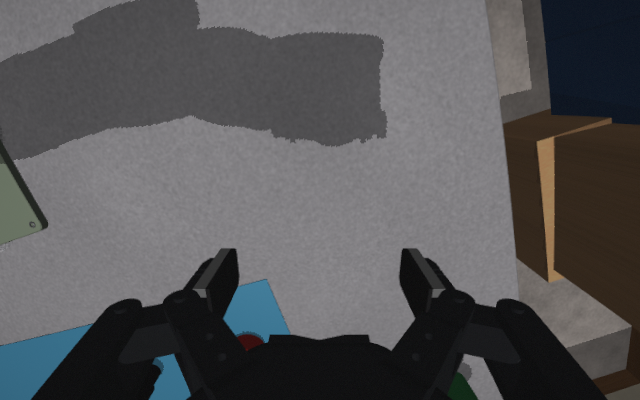

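The top view shows the lamp house near (368,195) with its drawer towards the robot at (368,230). The dark cell is at (186,238) among three red decoys, at (193,204), (188,272) and (225,234). Next I'll zoom in and measure.

Run:
```python
from h import *
t=load('top0');s=load('scene0')
a=cv2.resize(t['color'][150:300,150:300],None,fx=4,fy=4,interpolation=2)[:, :]
b=cv2.resize(t['color'][160:260,330:480],None,fx=5,fy=5,interpolation=2)
cv2.imwrite('pics/tz1.png',a);cv2.imwrite('pics/tz2.png',b)
cv2.imwrite('pics/sz1.png',cv2.resize(s['color'][190:280,230:330],None,fx=6,fy=6,interpolation=2))
cv2.imwrite('pics/sz2.png',cv2.resize(s['color'][120:210,380:480],None,fx=6,fy=6,interpolation=2))
for p in [(193,204),(186,238),(188,272),(225,234),(257,273),(245,201),(368,192),(367,232),(446,237),(355,180),(200,300)]:
    print(p,deproj(t,p)[0].round(4))
for p in [(440,158),(278,224),(420,137),(408,168),(452,180)]:
    print('s',p,deproj(s,p)[0].round(4))
```

```text
(193, 204) [0.6172 0.3236 0.0571]
(186, 238) [0.5259 0.342  0.0546]
(188, 272) [0.4355 0.3347 0.0554]
(225, 234) [0.5361 0.2368 0.0534]
(257, 273) [0.435  0.1459 0.0755]
(245, 201) [0.6244 0.183  0.0552]
(368, 192) [ 0.6422 -0.1427  0.0951]
(367, 232) [ 0.5393 -0.1445  0.0402]
(446, 237) [ 0.5251 -0.3514  0.0508]
(355, 180) [ 0.6778 -0.1126  0.0603]
(200, 300) [0.3517 0.3192 0.002 ]
s (440, 158) [0.5414 0.3395 0.0533]
s (278, 224) [ 0.6547 -0.1496  0.0925]
s (420, 137) [0.4401 0.3334 0.0527]
s (408, 168) [0.5504 0.2369 0.0555]
s (452, 180) [0.6288 0.3235 0.0537]
```

View pics/tz1.png

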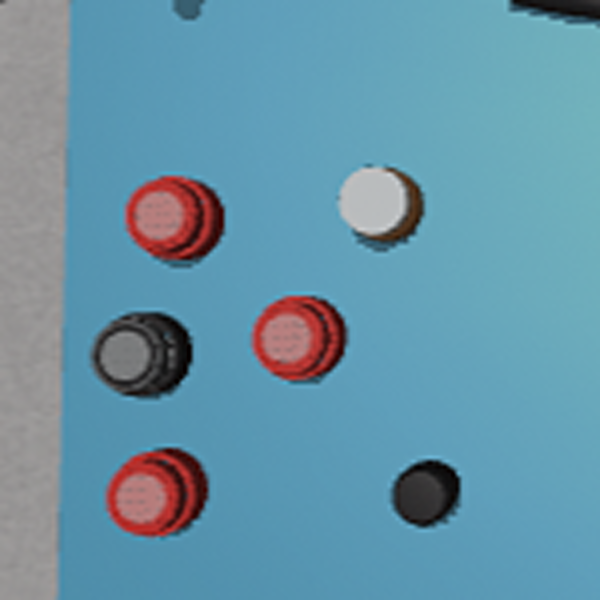

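View pics/tz2.png

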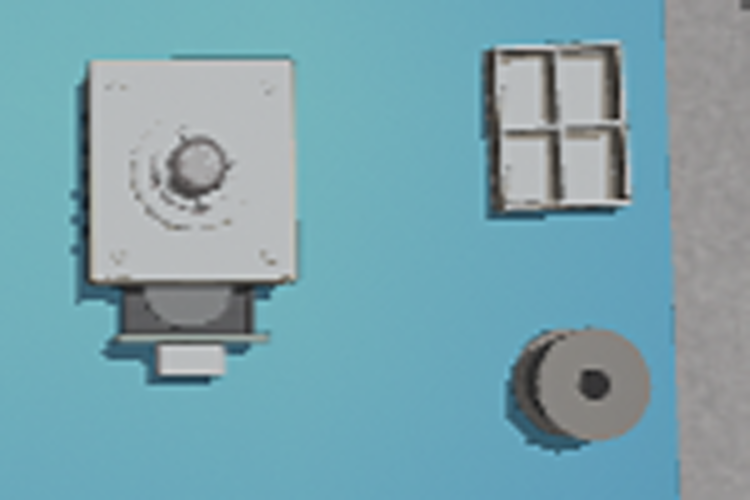

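View pics/sz1.png

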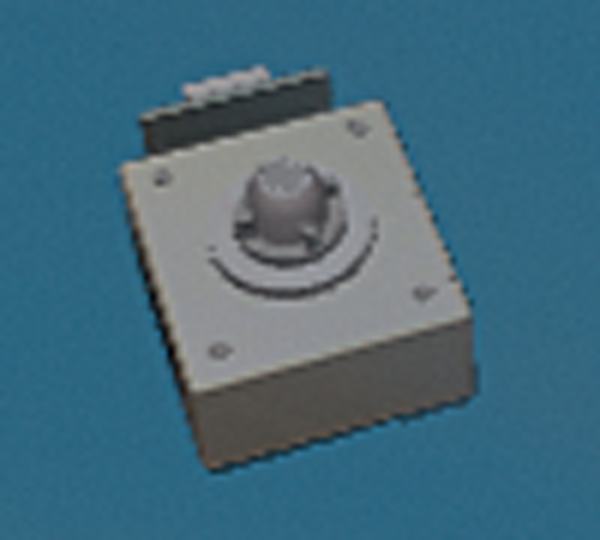

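View pics/sz2.png

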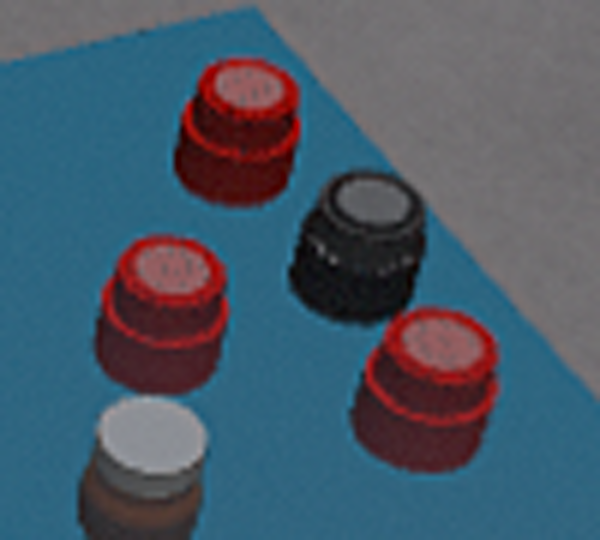

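Run:
```python
from h import *
for n in('top0','scene0'):
    f=load(n);c=cloud(f);x,y,z=c[...,0],c[...,1],c[...,2]
    def rep(lbl,m):
        P=c[m]
        if len(P)<4: print(n,lbl,len(P));return
        r=cv2.minAreaRect(P[:,:2].astype(np.float32)*1000)
        print(n,lbl,len(P),'mean',P.mean(0).round(4),'rect',np.round(r[0],1),np.round(r[1],1),round(r[2],1))
    lh=(x>.45)&(x<.75)&(y>-.25)&(y<-.05)
    rep('boxtop',lh&(z>.055)&(z<.068))
    rep('barrel',lh&(z>.088))
    rep('barrel high',lh&(z>.091))
    rep('tab',lh&(x<.575)&(z>.02)&(z<.055))
    hsv=cv2.cvtColor(f['color'],cv2.COLOR_BGR2HSV)
    for q,(qx,qy) in {'cell':(.535,.34),'r1':(.62,.325),'r2':(.437,.335),'r3':(.54,.236)}.items():
        near=np.hypot(x-qx,y-qy)<.042
        rep(q+' top',near&(z>.047)&(z<.06))
        rep(q+' all',near&(z>.012))
# lens ellipse
for n in('top0','scene0'):
    f=load(n);g=f['color'].astype(int);mx=g.max(2);mn=g.min(2)
    roi=(slice(220,260),slice(165,200)) if n=='top0' else (slice(145,175),slice(425,455))
    m=np.zeros(mx.shape,np.uint8);m[roi]=((mx-mn<30)&(mx>75)&(mx<150))[roi]
    k,l,st,ce=cv2.connectedComponentsWithStats(m)
    for i in range(1,k):
        if st[i,4]>20: print(n,st[i],ce[i],plane(f,ce[i],.052).round(4))
```

```text
top0 boxtop 1561 mean [ 0.6402 -0.1456  0.0611] rect [ 624.8 -145.7] [109.4 149.6] 89.5
top0 barrel 91 mean [ 0.6409 -0.1458  0.093 ] rect [ 640.2 -145.9] [26.  25.7] 88.7
top0 barrel high 67 mean [ 0.6411 -0.146   0.0943] rect [ 641.4 -145.8] [22.9 23.5] 23.0
top0 tab 359 mean [ 0.557  -0.1458  0.0353] rect [ 554.2 -144.5] [77.9 40.7] 89.6
top0 cell top 260 mean [0.5252 0.3551 0.0538] rect [525.7 355.4] [47.2 46.3] 30.1
top0 cell all 400 mean [0.5259 0.3495 0.0457] rect [526.  352.8] [52.4 51.8] 62.3
top0 r1 top 262 mean [0.6191 0.334  0.0537] rect [619.1 335.5] [46.5 47.6] 0.3
top0 r1 all 397 mean [0.618  0.3285 0.0459] rect [618.8 332.7] [53.  55.5] 89.0
top0 r2 top 272 mean [0.4303 0.3431 0.0537] rect [429.5 344.7] [47.8 48.4] 25.9
top0 r2 all 410 mean [0.4321 0.338  0.0459] rect [430.3 341.3] [53.2 55. ] 81.6
top0 r3 top 264 mean [0.5358 0.2463 0.0535] rect [536.  247.2] [47.3 47. ] 73.0
top0 r3 all 381 mean [0.5363 0.2418 0.0467] rect [535.8 244. ] [51.8 55.2] 88.1
scene0 boxtop 1616 mean [ 0.6501 -0.1497  0.0611] rect [ 642.4 -147.8] [109.9 122.8] 89.9
scene0 barrel 94 mean [ 
[... 428 characters left out ...]
0.6224 0.33   0.0526] rect [621.4 330.6] [47.2 45.6] 68.1
scene0 r1 all 458 mean [0.6285 0.3238 0.0403] rect [624.6 330. ] [57.2 51.9] 68.1
scene0 r2 top 158 mean [0.4336 0.3394 0.0523] rect [432.7 341.4] [47.2 47.7] 66.9
scene0 r2 all 366 mean [0.441  0.3345 0.0393] rect [435.  339.2] [55.5 53.7] 66.9
scene0 r3 top 199 mean [0.5398 0.243  0.0526] rect [537.1 244.5] [48.  51.1] 61.9
scene0 r3 all 424 mean [0.5467 0.2385 0.0403] rect [539.2 243.8] [54.6 55.8] 5.8
top0 [175 233  13  12 123] [180.87804878 238.42276423] [[0.5248 0.357  0.052 ]]
scene0 [444 145  11  13  80] [450.6   149.075] [[0.5167 0.3878 0.052 ]]
scene0 [436 150  12   7  65] [441.87692308 153.12307692] [[0.5238 0.356  0.052 ]]
```

```bash
cat >> h.py <<'E'
from scipy.spatial.transform import Rotation as Ro
def pose():
    s=telemetry.state();q=s['ee_rot'];return s,s['ee_pos'],Ro.from_quat([q[1],q[2],q[3],q[0]])
def shift(target,yaw=None,verbose=True):
    """tool-frame shift to world target; az (deg about tool z) to make the tool y axis azimuth = yaw"""
    s,p,R=pose(); d=R.inv().apply(np.asarray(target)-p)
    y=R.apply([0,1,0]);a=np.degrees(np.arctan2(y[1],y[0]))
    az=None if yaw is None else -(((yaw-a)+180)%360-180)
    print('shift',d.round(4),'tool-y az',a.round(1),'tilt',np.degrees(np.arccos(-R.apply([0,0,1])[2])).round(2),'turn az',az)
E
python3 - <<'E'
from h import *
f=load('wrist0');c=cloud(f);s,p,R=pose()
P=R.inv().apply((c.reshape(-1,3)-p)).reshape(c.shape)
m=(P[...,2]>-.06)&(P[...,2]<.02)&(abs(P[...,0])<.06)
for sg in(1,-1):
    Q=P[m&(sg*P[...,1]>0)&(abs(P[...,1])<.08)]
    print(sg,len(Q),'max z',np.percentile(Q[:,2],[50,90,99,100]).round(4))
    for lo in np.arange(-.06,.01,.005):
        q=Q[(Q[:,2]>lo)&(Q[:,2]<=lo+.005)]
        if len(q): print('  z',lo.round(3),len(q),'x',q[:,0].min().round(4),q[:,0].max().round(4),'y',q[:,1].min().round(4),q[:,1].max().round(4))
shift([.5,.2,.2]); shift([.49,-.147,.15],90)
v=cv2.resize(f['color'][230:400,180:460],None,fx=2.8,fy=2.8); cv2.imwrite('pics/wz.png',v)
E
```

```text
1 2688 max z [-0.0405 -0.0224 -0.0152 -0.0124]
  z -0.06 432 x 0.0073 0.016 y 0.0407 0.0709
  z -0.055 284 x 0.0013 0.0137 y 0.0413 0.059
  z -0.05 292 x -0.0039 0.0134 y 0.0413 0.0553
  z -0.045 374 x -0.0098 0.0135 y 0.0412 0.0557
  z -0.04 335 x -0.0092 0.0133 y 0.0411 0.0554
  z -0.035 310 x -0.0095 0.0131 y 0.041 0.056
  z -0.03 265 x -0.01 0.0132 y 0.0412 0.0557
  z -0.025 223 x -0.0093 0.013 y 0.0411 0.0551
  z -0.02 148 x -0.0095 0.0129 y 0.0413 0.0533
  z -0.015 25 x -0.0044 0.0097 y 0.0417 0.0423
-1 2683 max z [-0.0402 -0.022  -0.0152 -0.0122]
  z -0.06 406 x 0.0073 0.016 y -0.0716 -0.0427
  z -0.055 306 x 0.0018 0.0142 y -0.0557 -0.043
  z -0.05 284 x -0.0028 0.0134 y -0.0568 -0.0427
  z -0.045 362 x -0.0094 0.0135 y -0.0574 -0.0431
  z -0.04 321 x -0.0102 0.0133 y -0.0572 -0.0431
  z -0.035 312 x -0.0094 0.013 y -0.0576 -0.0432
  z -0.03 268 x -0.0102 0.013 y -0.057 -0.0431
  z -0.025 236 x -0.0098 0.0132 y -0.0566 -0.0431
  z -0.02 165 x -0.0095 0.0127 y -0.0555 -0.0431
  z -0.015 23 x -0.0037 0.0104 y -0.044 -0.0433
shift [-0.418  -0.2353  0.0312] tool-y az 72.7 tilt 0.04 turn az None
shift [-0.5115 -0.5695  0.0814] tool-y az 72.7 tilt 0.04 turn az -17.289003602426675
```

View pics/wz.png

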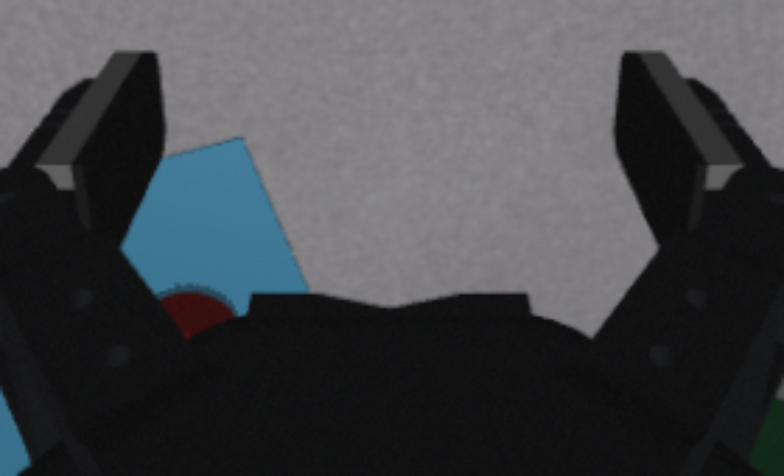

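The pads run flat down to the fingertips, so the tips must stay above the skirt top (z = 32 mm) when I grip the collar. First I'll go to the front of the drawer with the fingers shut.

Emit:
apply_moves(plan="-0.418 -0.235 0.031 0 0 0 0; -0.418 -0.235 0.031 0 0 0 0; -0.418 -0.235 0.031 0 0 0 0; -0.418 -0.235 0.031 0 0 0 0; -0.418 -0.235 0.031 0 0 0 0; -0.418 -0.235 0.031 0 0 0 0; -0.418 -0.235 0.031 0 0 0 0; -0.418 -0.235 0.031 0 0 0 0; -0.511 -0.569 0.081 0 0 -17.3 0; -0.511 -0.569 0.081 0 0 -17.3 0; -0.511 -0.569 0.081 0 0 -17.3 0; -0.511 -0.569 0.081 0 0 -17.3 0; -0.511 -0.569 0.081 0 0 -17.3 0; -0.511 -0.569 0.081 0 0 -17.3 0; -0.511 -0.569 0.081 0 0 -17.3 0; -0.511 -0.569 0.081 0 0 -17.3 0", newtons=40)

```text
clock: 2.15
ee_pos: [0.4898, -0.1454, 0.1503]
ee_rot: [-0.0, -0.0, 1.0, 0.0]
force: [0.6, 0.2, 0.1]
finger_gap: -0.0001
```

Run:
```python
from h import *
f=grab('wrist','w1');s,p,R=pose();print(s['joints'].round(3))
c=cloud(f);x,y,z=c[...,0],c[...,1],c[...,2]
for lo,hi in((.036,.048),(.048,.056),(.056,.065),(.08,.1)):
    m=(z>lo)&(z<hi)&(x>.45)&(abs(y+.146)<.07)
    P=R.inv().apply(c[m]-p); m2=(abs(P[:,1])>.03)|(P[:,0]<-.03); Q=c[m][m2]
    if len(Q): print(lo,hi,len(Q),Q.min(0).round(4),Q.max(0).round(4),Q.mean(0).round(4))
```

```text
[ 0.371  0.739 -0.264  1.813  0.304  0.628  1.498]
0.036 0.048 664 [ 0.5287 -0.2023  0.036 ] [ 0.583  -0.0937  0.0479] [ 0.5546 -0.1534  0.0412]
0.048 0.056 211 [ 0.5465 -0.1983  0.048 ] [ 0.5809 -0.0946  0.0542] [ 0.5581 -0.1552  0.0508]
0.056 0.065 30 [ 0.6059 -0.1494  0.0593] [ 0.6079 -0.1424  0.065 ] [ 0.607  -0.1458  0.0623]
```

View pics/w1.png

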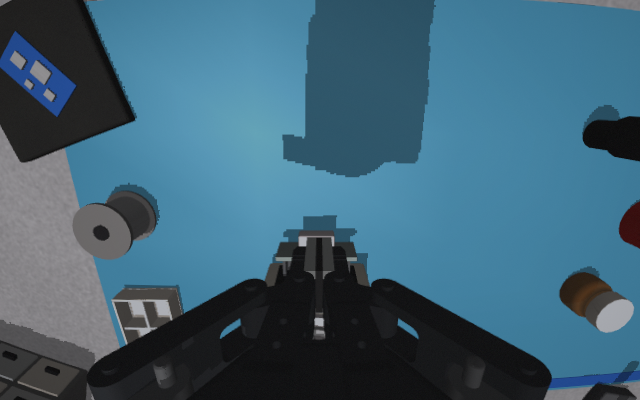

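The wrist view shows the tab front at about (318,238), which is x≈0.53. I'll lower in front of it and push, stopping short of the estimated shut position.

Emit:
apply_moves(plan="0 0 0.06 0 0 0 0; 0 0 0.12 0 0 0 0; 0 0 0.12 0 0 0 0; -0.02 0 0.12 0 0 0 0; -0.03 0 0.12 0 0 0 0; -0.035 0 0.12 0 0 0 0; -0.04 0 0.12 0 0 0 0; -0.045 0 0.12 0 0 0 0; -0.05 0 0.12 0 0 0 0; -0.05 0 0.12 0 0 0 0")

```text
clock: 3.45
ee_pos: [0.5401, -0.1462, 0.0303]
ee_rot: [0.0, -0.0, 1.0, -0.0]
force: [0.0, 0.2, 0.3]
finger_gap: 0.0002
```

Emit:
apply_moves(plan="-0.004 0 0 0 0 0 0; -0.007 0 0 0 0 0 0; -0.009 0 0 0 0 0 0")

```text
clock: 3.82
ee_pos: [0.546, -0.1462, 0.03]
ee_rot: [-0.003, 0.0, 1.0, -0.0]
force: [-25.4, 2.3, 17.7]
finger_gap: -0.0003
```

Run:
```python
from h import *
f=grab('top','t1');s,p,R=pose();print(s['force'],p)
cv2.imwrite('pics/t1z.png',cv2.resize(f['color'][160:260,330:430],None,fx=6,fy=6,interpolation=2))
g=grab('scene','s1');cv2.imwrite('pics/s1z.png',cv2.resize(g['color'][170:280,220:340],None,fx=5,fy=5,interpolation=2))
```

```text
[-20.089551     1.35511186  14.24221189] [ 0.54592893 -0.1461977   0.03004501]
```

View pics/t1z.png

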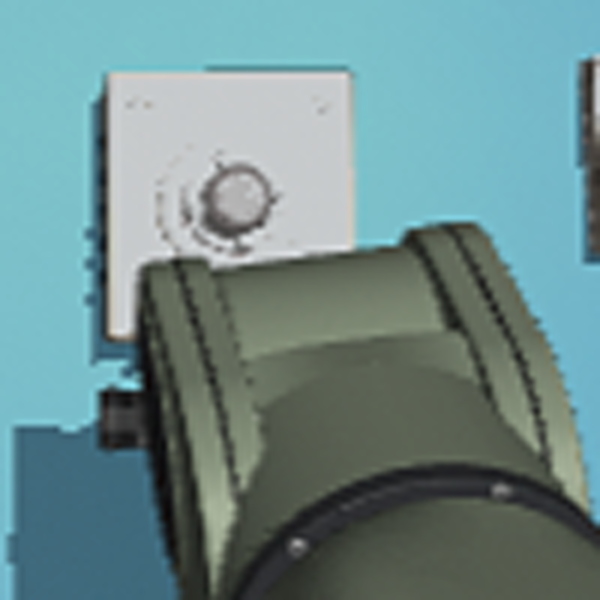

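View pics/s1z.png

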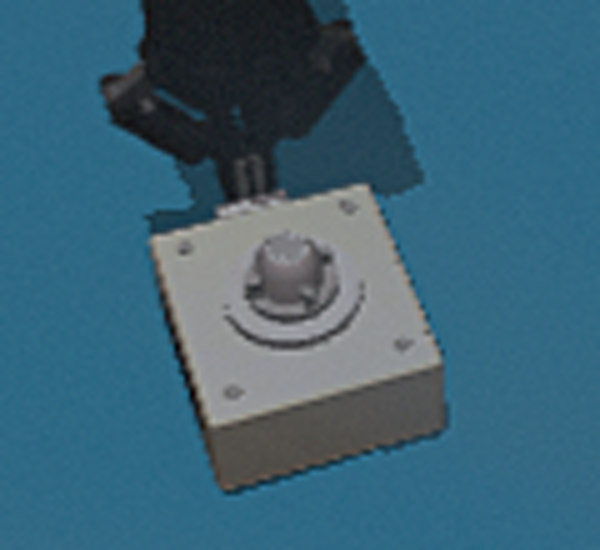

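The drawer has hit its stop: 25 N at x=0.546. In the scene view its front plate has disappeared behind the box edge. I'll back off and move over the cell, opening the jaws and turning them to about 40°.

Emit:
apply_moves(plan="0.02 0 0 0 0 0 0; 0.05 0 -0.02 0 0 0 0; 0.05 0 -0.08 0 0 0 0; 0.05 0 -0.14 0 0 0 0; 0.04 0.06 -0.17 0 0 10 0.5; 0.023 0.12 -0.17 0 0 20 1; 0.023 0.18 -0.17 0 0 30 1; 0.023 0.24 -0.17 0 0 40 1; 0.023 0.3 -0.17 0 0 50 1; 0.023 0.36 -0.17 0 0 50 1; 0.023 0.42 -0.17 0 0 50 1; 0.023 0.48 -0.17 0 0 50 1; 0.023 0.499 -0.17 0 0 50 1; 0.023 0.499 -0.17 0 0 50 1; 0.023 0.499 -0.17 0 0 50 1")

```text
clock: 5.8
ee_pos: [0.526, 0.3519, 0.2004]
ee_rot: [0.0, 0.423, 0.906, -0.0]
force: [-0.4, -0.3, 0.3]
finger_gap: 0.0853
```

Run:
```python
from h import *
f=grab('wrist','w2');s,p,R=pose();print(s['joints'].round(3),p,s['force'])
g=grab('scene','s2');cv2.imwrite('pics/s2z.png',cv2.resize(g['color'][170:280,220:340],None,fx=5,fy=5,interpolation=2))
t=grab('top','t2');cv2.imwrite('pics/t2z.png',cv2.resize(t['color'][160:260,330:430],None,fx=6,fy=6,interpolation=2))
```

```text
[-0.667  0.836  0.062  1.295 -0.054  1.012  0.1  ] [0.52605024 0.35173415 0.20046557] [-0.29462396 -0.09075139  0.42806917]
```

View pics/w2.png

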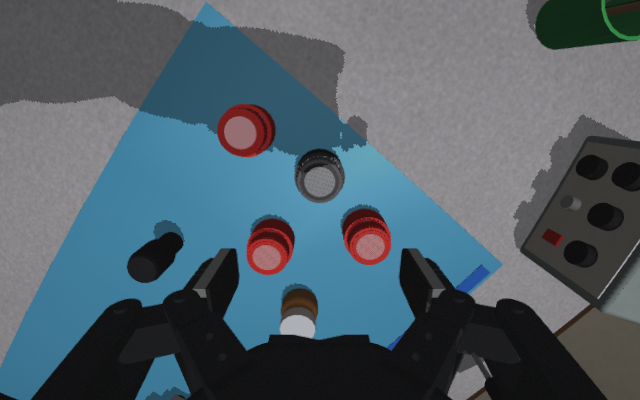

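View pics/t2z.png

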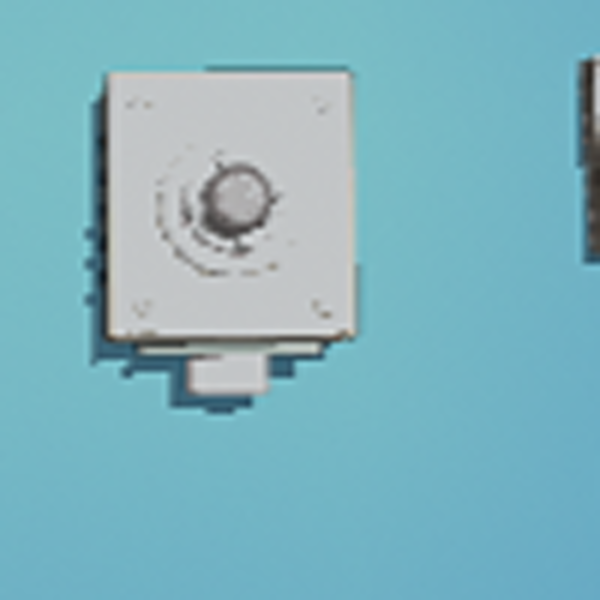

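View pics/s2z.png

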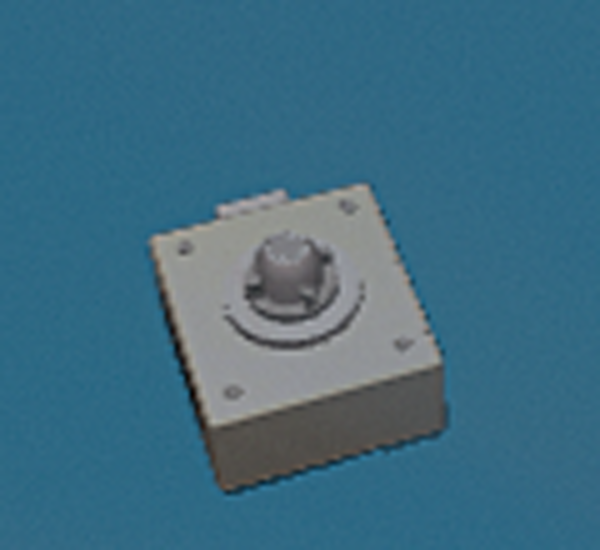

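Run:
```python
from h import *
for n in('top0','t2'):
    f=load(n);g=cv2.cvtColor(f['color'],cv2.COLOR_BGR2GRAY)
    print(n)
    for col in (357,368,380):
        for r in range(208,240):
            pass
        pr=g[212:240,col]; print(col,list(pr))
    for r in (214,215,216,217,218,219,220,226,227,228,229,230): print(r,plane(f,(358,r),.051)[0,0].round(4), f['color'][r,358], deproj(f,(358,r))[0].round(4))
t=load('t2'); print('tab front',plane(t,(368,225.4),.042))
w=load('w2');P=cloud(w);x,y,z=P[...,0],P[...,1],P[...,2]
m=(np.hypot(x-.526,y-.354)<.04)&(z>.044);Q=P[m];r=cv2.minAreaRect(Q[:,:2].astype(np.float32)*1000);print('wrist cell top',len(Q),Q.mean(0),r)
m=(z>.05)&(np.hypot(x-.526,y-.354)<.04);(c,rad)=cv2.minEnclosingCircle(P[m][:,:2].astype(np.float32)*1000);print(c,rad)
```

```text
top0
357 [np.uint8(187), np.uint8(188), np.uint8(189), np.uint8(197), np.uint8(96), np.uint8(38), np.uint8(50), np.uint8(97), np.uint8(95), np.uint8(93), np.uint8(91), np.uint8(92), np.uint8(94), np.uint8(90), np.uint8(76), np.uint8(168), np.uint8(109), np.uint8(86), np.uint8(85), np.uint8(83), np.uint8(164), np.uint8(160), np.uint8(158), np.uint8(157), np.uint8(157), np.uint8(157), np.uint8(157), np.uint8(156)]
368 [np.uint8(187), np.uint8(187), np.uint8(189), np.uint8(195), np.uint8(98), np.uint8(95), np.uint8(131), np.uint8(130), np.uint8(129), np.uint8(129), np.uint8(129), np.uint8(129), np.uint8(133), np.uint8(90), np.uint8(78), np.uint8(166), np.uint8(83), np.uint8(192), np.uint8(189), np.uint8(187), np.uint8(187), np.uint8(189), np.uint8(197), np.uint8(64), np.uint8(80), np.uint8(163), np.uint8(158), np.uint8(155)]
380 [np.uint8(187), np.uint8(187), np.uint8(189), np.uint8(197), np.uint8(77), np.uint8(41), np.uint8(87), np.uint8(84), np.uint8(97), np.uint8(96), np.uint8(95), np.uint8(95), np.uint8(95), np.uint8(94), np.uint8(88), np.uint8(162), np.uint8(132), np.uint8(144), np
[... 2187 characters left out ...]
0.5795 -0.12    0.0518]
218 0.5768 [179 187 177] [ 0.5768 -0.12    0.0506]
219 0.5741 [98 85 55] [ 5.752e-01 -1.243e-01 -1.000e-04]
220 0.5715 [120 101  59] [ 0.5724 -0.1241  0.0015]
226 0.5555 [146 131  81] [ 0.5556 -0.1239  0.0015]
227 0.5528 [143 128  79] [ 0.5528 -0.1236  0.0048]
228 0.5502 [199 187 119] [ 0.5501 -0.1238  0.0012]
229 0.5475 [197 184 117] [ 0.5473 -0.1237  0.0024]
230 0.5449 [196 184 117] [ 0.5445 -0.1237  0.002 ]
tab front [[ 0.55697637 -0.14729169  0.042     ]]
wrist cell top 19495 [0.51792103 0.36383007 0.26759063] ((524.9180908203125, 356.4752502441406), (79.39673614501953, 48.355003356933594), 29.868227005004883)
(525.98583984375, 354.0296936035156) 39.99388885498047
```

Run:
```python
from h import *
w=load('w2');P=cloud(w);x,y,z=P[...,0],P[...,1],P[...,2]
m=(np.hypot(x-.526,y-.354)<.04)&(z>.046)&(z<.06);Q=P[m];r=cv2.minAreaRect(Q[:,:2].astype(np.float32)*1000);print('wrist cell top',len(Q),Q.mean(0),r)
m=(np.hypot(x-.526,y-.354)<.045)&(z>.012)&(z<.03);Q=P[m];print(Q.min(0),Q.max(0))
g=w['color'].astype(int);mm=np.zeros(z.shape,np.uint8);mm[160:205,295:345]=((g.max(2)-g.min(2)<25)&(g.max(2)>80))[160:205,295:345]
k,l,st,ce=cv2.connectedComponentsWithStats(mm)
for i in range(1,k):
    if st[i,4]>100: print(st[i],ce[i],plane(w,ce[i],.052)); wl=ce[i]
s=load('scene0');t=load('top0')
print(tri(t,(180.878,238.423),w,wl),tri(s,(441.877,153.123),w,wl),tri(t,(180.878,238.423),s,(441.877,153.123)))
shift([.526,.354,.033],40)
```

```text
wrist cell top 1595 [0.52149746 0.35544176 0.05280266] ((521.8211669921875, 354.7168884277344), (47.705360412597656, 48.619300842285156), 41.55216979980469)
[0.49357029 0.34874109 0.0122399 ] [0.53674923 0.38334499 0.029977  ]
[297 164  46  39 234] [322.47435897 186.54700855] [[0.52900259 0.35218517 0.052     ]]
[304 167  32  30 756] [319.42592593 181.50132275] [[0.52289395 0.3543655  0.052     ]]
(array([0.52364279, 0.35533338, 0.05503136]), np.float64(0.002600966446605252)) (array([0.52344994, 0.35511378, 0.05227219]), np.float64(0.0018375062853172861)) (array([0.52457822, 0.35608384, 0.05273352]), np.float64(0.0012070608085339436))
shift [0.0016 0.0013 0.1676] tool-y az 39.9 tilt 0.02 turn az -0.061691969214564324
```

Drawer: the plate's rear edge is at x≈0.58, against the box face at x≈0.582, so it is shut. Cell: the views put it at (0.5245, 0.355), with the top at 52.7 mm against 52 mm expected. I'll descend and grip the collar.

Emit:
apply_moves(plan="0.003 0.001 0.06 0 0 0 1; 0.003 0.001 0.12 0 0 0 1; 0.003 0.001 0.155 0 0 0 1; 0.003 0.001 0.169 0 0 0 1; 0.003 0.001 0.169 0 0 0 1; 0.003 0.001 0.169 0 0 0 0.6; 0.003 0.001 0.169 0 0 0 0.4; 0.003 0.001 0.169 0 0 0 0.4; 0.003 0.001 0.169 0 0 0 0.4; 0.003 0.001 0.169 0 0 0 0.4; 0.003 0.001 0.169 0 0 0 0.4; 0.003 0.001 0.169 0 0 0 0.4", newtons=60)

```text
clock: 7.45
ee_pos: [0.5249, 0.3561, 0.0328]
ee_rot: [0.0, 0.423, 0.906, 0.001]
force: [-2.7, -1.6, 14.5]
finger_gap: 0.0461
```

Run:
```python
from h import *
f=grab('wrist','w3');s,p,R=pose();print(s['finger_gap'],p,s['force'])
```

```text
0.04607270315761836 [0.52487671 0.35599845 0.03275581] [-2.43009622 -2.1087569  14.98925139]
```

View pics/w3.png

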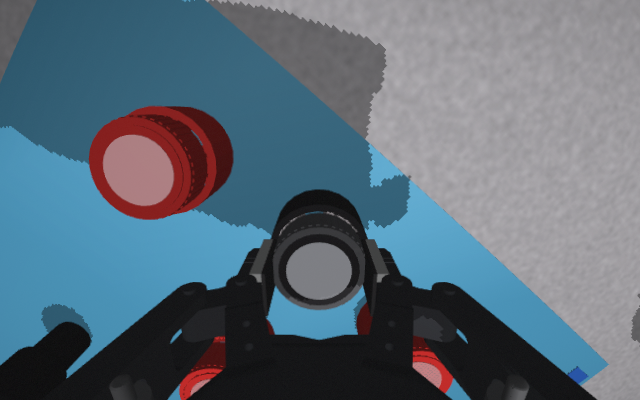

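The cell is gripped, with a 46 mm gap on the 48 mm collar, and is centred between the pads at (319,270). I'll lift it and carry it above the port.

Emit:
apply_moves(plan="0 0 -0.03 0 0 0 0.4; 0 0 -0.09 0 0 0 0.4; 0 0 -0.15 0 0 0 0.4; -0.05 -0.025 -0.165 0 0 5 0.4; -0.1 -0.05 -0.165 0 0 10 0.4; -0.15 -0.075 -0.165 0 0 15 0.4; -0.2 -0.1 -0.165 0 0 20 0.4; -0.25 -0.125 -0.165 0 0 25 0.4; -0.3 -0.15 -0.165 0 0 30 0.4; -0.35 -0.18 -0.165 0 0 35 0.4; -0.4 -0.205 -0.165 0 0 40 0.4; -0.44 -0.225 -0.165 0 0 40 0.4; -0.461 -0.234 -0.165 0 0 40 0.4; -0.461 -0.234 -0.165 0 0 40 0.4; -0.461 -0.234 -0.165 0 0 40 0.4")

```text
clock: 9.38
ee_pos: [0.6415, -0.1468, 0.1965]
ee_rot: [-0.0, 0.707, 0.707, 0.0]
force: [0.1, 0.4, -2.9]
finger_gap: 0.0459
```

Run:
```python
from h import *
f=grab('wrist','w4');s,p,R=pose();print(s['finger_gap'],p,s['force'],s['joints'].round(3))
t=grab('top','t4');g=grab('scene','s4')
cv2.imwrite('pics/s4z.png',cv2.resize(g['color'][140:290,220:360],None,fx=4,fy=4,interpolation=2))
shift([.642,-.147,.18],0)
```

```text
0.04572283343425335 [ 0.64158643 -0.14661804  0.19658112] [-0.24977745  0.30453378 -2.11559474] [ 0.106  0.891  0.174  1.188 -0.154  1.076  0.291]
shift [-0.0002  0.0004  0.0166] tool-y az 0.1 tilt 0.02 turn az 0.07251583039601428
```

View pics/w4.png

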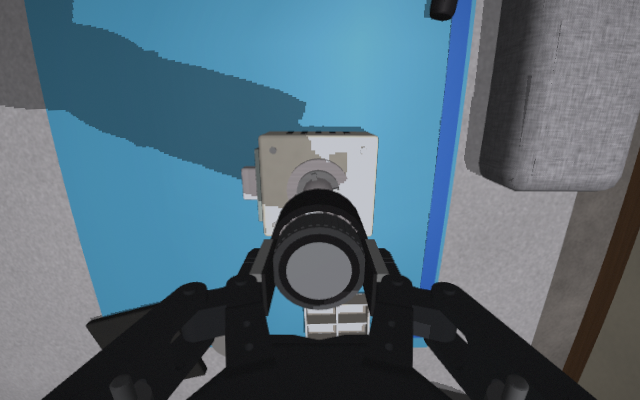

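View pics/s4z.png

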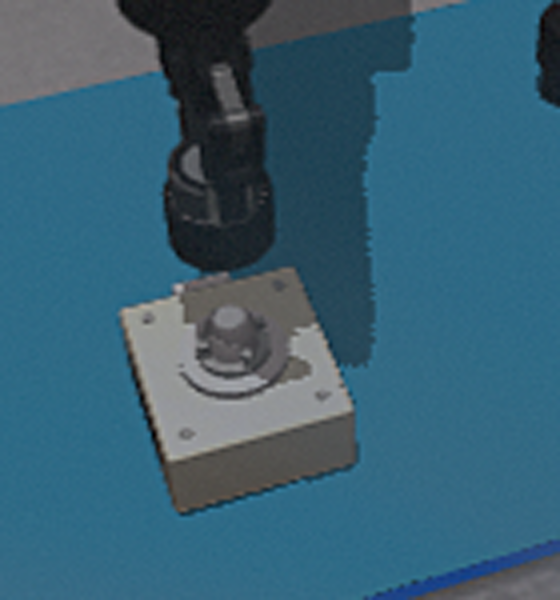

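Run:
```python
from h import *
s,p,R=pose()
for n in('w4','s4','t4','t2','s2'):
    f=load(n);c=cloud(f);x,y,z=c[...,0],c[...,1],c[...,2]
    m=(z>.055)&(z<.064)&(abs(x-.642)<.075)&(abs(y+.147)<.07);P=c[m]
    print(n,'box x',np.percentile(P[:,0],[.5,99.5]).round(4),'y',np.percentile(P[:,1],[.5,99.5]).round(4), 'z',np.median(P[:,2]).round(4))
    m=(z>.09)&(z<.1)&(abs(x-.642)<.03)&(abs(y+.147)<.03)
    if m.sum(): print('   barreltop',m.sum(),c[m].mean(0).round(4),cv2.minEnclosingCircle(c[m][:,:2].astype(np.float32)*1000))
# held lens in wrist view
f=load('w4');g=f['color'].astype(int);mm=np.zeros(g.shape[:2],np.uint8);mm[230:315,275:365]=((g.max(2)-g.min(2)<20)&(g.max(2)>95))[230:315,275:365]
k,l,st,ce=cv2.connectedComponentsWithStats(mm)
i=1+st[1:,4].argmax();c=cloud(f);P=c[l==i];print(st[i],ce[i],np.median(P,0)); print('centre on lens plane',plane(f,ce[i],np.median(P[:,2])),'tcp',p)
# scene view of held cell: dark points
for n in('s4','t4'):
    f=load(n);c=cloud(f);x,y,z=c[...,0],c[...,1],c[...,2]
    m=(z>.165)&(z<.19)&(abs(x-.642)<.04)&(abs(y+.147)<.04)
    if m.sum(): print(n,m.sum(),c[m].min(0),c[m].max(0))
```

```text
w4 box x [0.5794 0.6984] y [-0.1984 -0.0933] z 0.0602
   barreltop 56 [ 0.6381 -0.1377  0.0916] ((638.7914428710938, -139.2684326171875), 8.76844310760498)
s4 box x [0.5832 0.7034] y [-0.2025 -0.0934] z 0.0605
   barreltop 81 [ 0.645  -0.1481  0.094 ] ((645.434326171875, -148.0213623046875), 13.988238334655762)
t4 box x [0.5847 0.6998] y [-0.1208 -0.0911] z 0.0604
t2 box x [0.5816 0.6993] y [-0.2002 -0.0914] z 0.0606
   barreltop 79 [ 0.6411 -0.1457  0.094 ] ((641.8677368164062, -144.9490966796875), 13.964037895202637)
s2 box x [0.5834 0.7027] y [-0.2023 -0.0938] z 0.0605
   barreltop 75 [ 0.6439 -0.1481  0.094 ] ((643.433837890625, -147.5745849609375), 13.181535720825195)
[ 286  242   66   58 2927] [318.54731807 270.45370687] [ 0.6399969  -0.14707726  0.21704179]
centre on lens plane [[ 0.63978209 -0.14709315  0.21704179]] tcp [ 0.64162893 -0.14678789  0.19657379]
s4 230 [ 0.63802904 -0.17543058  0.16521297] [ 0.67280834 -0.11890091  0.18983804]
```

Rim height is TCP − 31.6 mm. The cell is about 1 mm from the port axis in two views. I'll descend over the barrel, stopping above the pins.

Emit:
apply_moves(plan="-0.0005 0.001 0.04 0 0 0 0.4; -0.0005 0.001 0.065 0 0 0 0.4; -0.0005 0.001 0.07 0 0 0 0.4; -0.0005 0.001 0.074 0 0 0 0.4; -0.0005 0.001 0.078 0 0 0 0.4; -0.0005 0.001 0.078 0 0 0 0.4")

```text
clock: 10.28
ee_pos: [0.6427, -0.1483, 0.1186]
ee_rot: [0.0, 0.707, 0.707, 0.0]
force: [1.1, -0.0, -1.8]
finger_gap: 0.0457
```

Emit:
apply_moves(plan="0 0 0.003 0 0 0 0.4; 0 0 0.005 0 0 0 0.4; 0 0 0.0065 0 0 0 0.4; 0 0 0.0065 0 0 0 0.4")

```text
clock: 10.78
ee_pos: [0.6425, -0.1483, 0.1117]
ee_rot: [-0.0, 0.707, 0.707, -0.0]
force: [-0.3, 0.2, -2.3]
finger_gap: 0.0459
```

Emit:
apply_moves(plan="0 0 0.001 0 0 0 0.4; 0 0 0.002 0 0 0 0.4; 0 0 0.002 0 0 0 0.4")

```text
clock: 11.15
ee_pos: [0.6425, -0.1483, 0.1097]
ee_rot: [-0.0, 0.707, 0.707, -0.0]
force: [-0.4, -0.7, -2.5]
finger_gap: 0.0461
```

Emit:
apply_moves(plan="0 0 0.001 0 0 0 0.4; 0 0 0.002 0 0 0 0.4; 0 0 0.002 0 0 0 0.4")

```text
clock: 11.52
ee_pos: [0.6425, -0.1483, 0.1077]
ee_rot: [-0.0, 0.707, 0.707, -0.0]
force: [-0.4, 1.0, -1.8]
finger_gap: 0.0457
```

Run:
```python
from h import *
g=grab('scene','s5');s,p,R=pose();print(p,s['force'])
cv2.imwrite('pics/s5z.png',cv2.resize(g['color'][170:280,220:340],None,fx=5,fy=5,interpolation=2))
```

```text
[ 0.64255773 -0.14830509  0.10778223] [ 0.43117804  1.0888123  -1.4309805 ]
```

View pics/s5z.png

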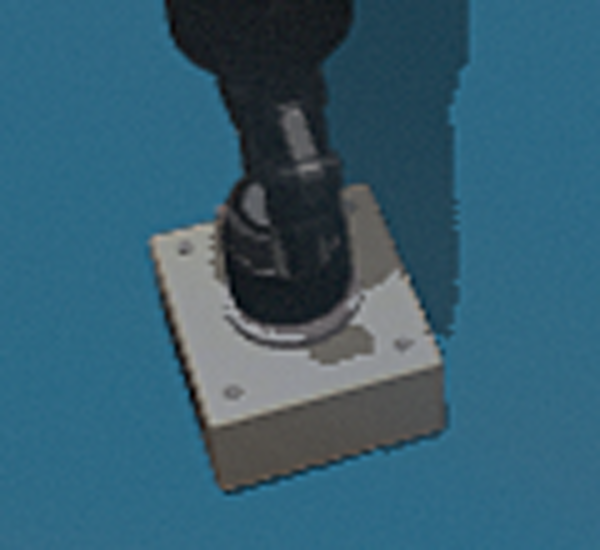

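No contact yet at rim ≈76 mm, below the pin tops, so the keyways seem to be aligned already. I'll continue gently and watch the force.

Emit:
apply_moves(plan="0 0 0.001 0 0 0 0.4; 0 0 0.002 0 0 0 0.4; 0 0 0.003 0 0 0 0.4; 0 0 0.004 0 0 0 0.4; 0 0 0.004 0 0 0 0.4")

```text
clock: 12.2
ee_pos: [0.6426, -0.1483, 0.1039]
ee_rot: [0.0, 0.707, 0.707, -0.0]
force: [-0.2, 0.0, -0.5]
finger_gap: 0.0457
```

Emit:
apply_moves(plan="0 0 0.001 0 0 0 0.4; 0 0 0.002 0 0 0 0.4; 0 0 0.003 0 0 0 0.4; 0 0 0.003 0 0 0 0.4")

```text
clock: 12.7
ee_pos: [0.6426, -0.1483, 0.1009]
ee_rot: [0.0, 0.707, 0.707, 0.0]
force: [-1.4, 0.3, 4.3]
finger_gap: 0.0461
```

Emit:
apply_moves(plan="0 0 0.001 0 0 0 0.4; 0 0 0.002 0 0 0 0.4; 0 0 0.003 0 0 0 0.4; 0 0 0.003 0 0 0 0.4")

```text
clock: 13.2
ee_pos: [0.6427, -0.1483, 0.0988]
ee_rot: [0.0, 0.707, 0.707, 0.0]
force: [-6.3, 1.8, 19.6]
finger_gap: 0.0458
```

21 N is more than the spring alone, and there is −6 N sideways in x. It may be on the shoulder or rubbing the barrel. I'll shift 1 mm in −x and read again.

Emit:
apply_moves(plan="0 -0.001 0 0 0 0 0.4; 0 -0.001 0 0 0 0 0.4; 0 -0.001 0 0 0 0 0.4")

```text
clock: 13.58
ee_pos: [0.6425, -0.1483, 0.0988]
ee_rot: [0.001, 0.707, 0.707, 0.001]
force: [0.6, 1.2, 14.2]
finger_gap: 0.0457
```

Run:
```python
from h import *
g=grab('scene','s6');s,p,R=pose();print(p,s['force'],s['wrist_torque'])
cv2.imwrite('pics/s6z.png',cv2.resize(g['color'][170:280,220:340],None,fx=5,fy=5,interpolation=2))
f=grab('wrist','w6')
gg=f['color'].astype(int);mm=np.zeros(gg.shape[:2],np.uint8);mm[220:325,265:375]=((gg.max(2)-gg.min(2)<20)&(gg.max(2)>95))[220:325,265:375]
k,l,st,ce=cv2.connectedComponentsWithStats(mm);i=1+st[1:,4].argmax();c=cloud(f);P=c[l==i];print(st[i],ce[i],np.median(P,0))
A=np.c_[P[:,:2]-P[:,:2].mean(0),np.ones(len(P))];print('lens plane slope',np.linalg.lstsq(A,P[:,2],rcond=None)[0])
```

```text
[ 0.64254975 -0.14831905  0.09884042] [ 0.87389512  1.21161598 14.05893585] [0.20335328 0.16920379 0.03251039]
[ 286  242   66   58 2929] [318.53738477 270.59337658] [ 0.64047356 -0.14856855  0.1193814 ]
lens plane slope [-0.00066432  0.49423943  0.12002163]
```

View pics/s6z.png

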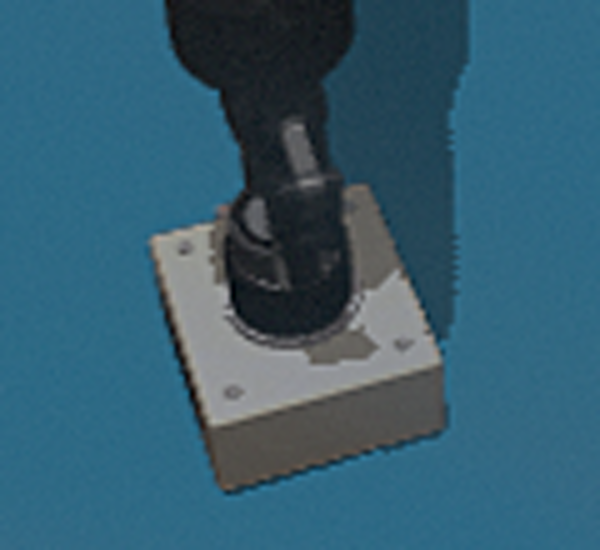

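View pics/w6.png

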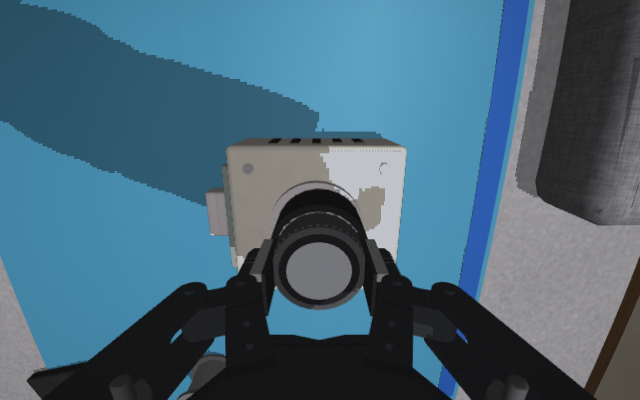

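Emit:
apply_moves(plan="0 0 0.0005 0 0 0 0.4; 0 0 0.001 0 0 0 0.4; 0 0 0.001 0 0 0 0.4; 0 0 0.001 0 0 0 0.4")

```text
clock: 14.18
ee_pos: [0.6426, -0.1483, 0.0987]
ee_rot: [0.001, 0.707, 0.707, 0.001]
force: [-3.2, 2.7, 28.0]
finger_gap: 0.046
```

Run:
```python
from h import *
f=grab('wrist','w7');s,p,R=pose();print(p,s['force'],s['wrist_torque'],s['finger_gap'])
for n in('w4','w6','w7'):
    f=load(n)
    gg=f['color'].astype(int);mm=np.zeros(gg.shape[:2],np.uint8);mm[220:325,265:375]=((gg.max(2)-gg.min(2)<20)&(gg.max(2)>95))[220:325,265:375]
    k,l,st,ce=cv2.connectedComponentsWithStats(mm);i=1+st[1:,4].argmax();c=cloud(f)
    er=cv2.erode((l==i).astype(np.uint8),np.ones((9,9)))>0;P=c[er];P=P[abs(P[:,2]-np.median(P[:,2]))<.006]
    A=np.c_[P[:,:2]-P[:,:2].mean(0),np.ones(len(P))];print(n,len(P),np.linalg.lstsq(A,P[:,2],rcond=None)[0].round(4))
    x,y,z=c[...,0],c[...,1],c[...,2];m=(z>.055)&(z<.064)&(abs(x-.642)<.06)&(abs(y+.147)<.055);print('  box z',np.median(z[m]))
# scene: rim vs shoulder
for n in('s5','s6'):
    f=load(n);c=cloud(f);x,y,z=c[...,0],c[...,1],c[...,2]
    m=(f['color'].max(2)<60)&(abs(x-.65)<.04)&(abs(y+.147)<.035)&(z>.055)&(z<.15)
    print(n,m.sum(),np.percentile(z[m],[0,1,3,5,10]).round(4))
```

```text
[ 0.64259649 -0.14832655  0.09873978] [-4.32804354  2.43878286 27.56730528] [ 0.47614611  1.34474485 -0.00955309] 0.04563271583812889
w4 2011 [-0.0003  0.005   0.217 ]
  box z 0.06021845718852889
w6 2006 [0.0048 0.0014 0.1194]
  box z 0.06025170875014736
w7 2003 [0.0026 0.0016 0.1194]
  box z 0.06026033010102749
s5 424 [0.058  0.0744 0.0777 0.0786 0.0824]
s6 418 [0.0678 0.069  0.0704 0.0717 0.0752]
```

A further 1 mm of command moved it only 0.1 mm and raised the force to 28 N, so this is a hard stop. A small twist will rule out a jam; then I'll ease to a moderate press.

Emit:
apply_moves(plan="0 -0.0005 0 0 0 2 0.4; 0 -0.0005 0 0 0 3 0.4; 0 -0.0005 0 0 0 0 0.4; 0 -0.0005 0 0 0 -3 0.4; 0 -0.0005 0 0 0 -2 0.4; 0 -0.0005 0 0 0 0 0.4; 0 -0.0005 0 0 0 0 0.4")

```text
clock: 15.1
ee_pos: [0.6425, -0.1488, 0.0988]
ee_rot: [0.002, 0.707, 0.707, 0.001]
force: [0.2, -0.3, 25.0]
finger_gap: 0.046
```

Run:
```python
from h import *
s,p,R=pose();print(p,s['force'],s['wrist_torque'],s['finger_gap'])
g=grab('scene','s8');cv2.imwrite('pics/s8z.png',cv2.resize(g['color'][190:260,240:320],None,fx=8,fy=8,interpolation=2))
```

```text
[ 0.64254807 -0.14876664  0.09875972] [ 0.24865927 -0.25944938 24.98268694] [-0.02702279  0.41708007 -0.09838746] 0.04601667889600939
```

View pics/s8z.png

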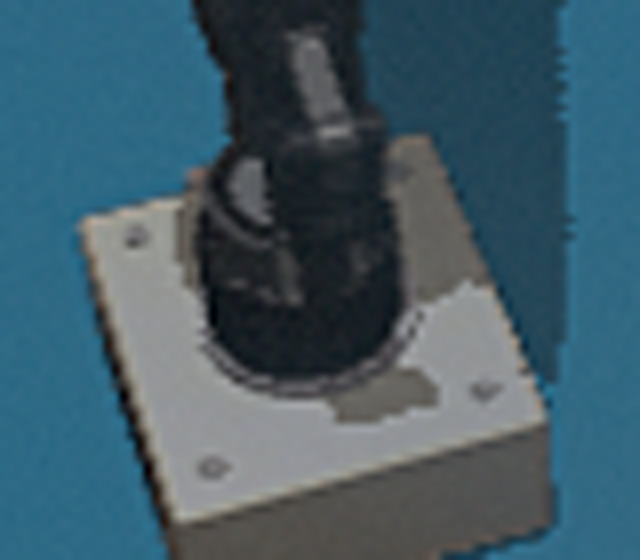

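Run:
```python
from h import *
a=load('top0')['color'];b=grab('top','t8')['color'];d=cv2.absdiff(a,b).max(2);cv2.imwrite('pics/t8.png',b)
print('drawer tab rows col363',b[212:232,363].max(1))
s,p,R=pose();print(p,s['force'])
```

```text
drawer tab rows col363 [ 87  99 102 103 108 109 112 115 116 118 118 122 120 120 120 121 121 120
 121 123]
[ 0.64254601 -0.14877761  0.09873682] [ 0.19430202  0.16879735 25.48576547]
```

View pics/t8.png

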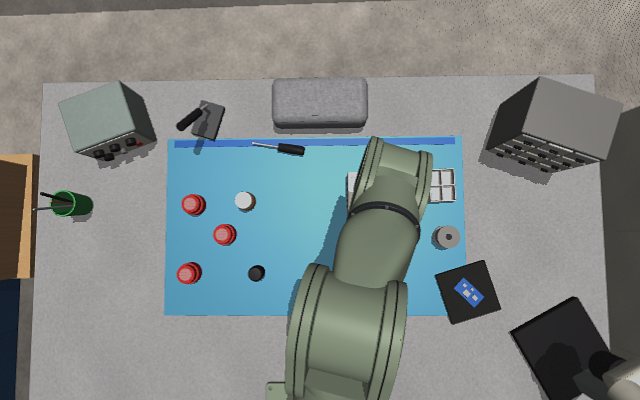

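The top view shows the red decoys, jar, eyepiece, spool, tray and screwdriver where they were, and the press is steady. I'm handing in now.

```bash
python3 -c "
from bench import job;print(job.finish_job())"
```

```text
the job is handed in; nothing more can be done
None
```

The drawer is shut and the lens cell is pressed home over the pins. I handed in at about 15 s of the 59 s, with the arm still holding the cell down.

- **Drawer:** I pushed it until it met a hard stop at about 25 N. In the top view afterwards, its plate stood against the box face to within about 2 mm. The arm hides the drawer from the top camera in the last picture. The wrist view taken at 13.6 s, with the cell on the port, still showed the tab close to the box.
- **Cell:** I gripped it by the collar and lowered it over the barrel. The keyways happened to line up with the pins, so no turning was needed. It met the seat ring at about the expected height and stopped hard. A further 1 mm of command moved it only 0.1 mm, and a ±3° twist did not let it sink any lower.
- **Last reading:** it was pressed at about 25 N with almost no sideways force. The lens top measured 119.4 mm against 118 mm expected. Lens-top readings were about 1 mm high on the bench too, so I put the difference down to calibration.
- **Other things on the bench:** the last top view shows the red cells, jar, eyepiece, spool and screwdriver where they were. The tray is partly hidden by the arm, but its visible part has not moved.

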